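# Clamp the round-bossed block in the drill vise

### The arm

A 6-joint arm with a two-finger parallel gripper is mounted at the origin on the work surface. World frame = base frame: x ahead of the robot, y to its left, z up, the work surface at z = 0. Lengths are in mm, angles in rad, forces in N, time in s.
With the tool pointing down it reaches from about 350 to 975 mm from the base axis. Payload 4.9 kg.
Tool frame: the origin (TCP) lies where the fingers leave the gripper's body, on its centre line; the fingertips stand bot.tip_reach ahead of it and the grasp point (between the pads) lies 54 mm ahead of it (bot.tip_reach is the distance from the TCP to the fingertips, in mm); z points along the fingers, y is the line along which they close (so a half turn about z gives the same grasp; the last joint's range is limited). The gripper opens to 85 mm and grips with 20 to 120 N. Pads are 22 mm wide; open, the fingers measure 114 mm over their backs; the gripper's body (76 mm by 85 mm) begins 54 mm behind the grasp point. The pads swing forward as they close: fully open they stand 13 mm farther back than shut.
Start: joints at [-1.359, 0.053, 1.613, -0, 1.476, -0.119], TCP at [202.994, -591.097, 303.904] pointing down, gripper open.
Joint ranges: [-3.01, 3.01], [-1.01, 2.22], [0.06, 2.58], [-1.02, 4.17], [0.09, 2.62], [-3.14, 3.14]. Speed limits (rad/s): [2.57, 2.57, 3.14, 3.14, 3.14, 3.14].

### API

Orientations are given as a rotation vector (axis times angle).
In Python, from plant import bot gives the robot as it stands. The module is installed in compiled form; this text tells all that it offers.
- The arm moves only by the tool carry_out, never from a script. Its argument "rows" is a list of rows, each a list of 2 entries, a list of its own where there are three numbers: the shift along the tool's x, y, z in m, then the turn, a rotation vector about the tool's x, y, z in rad. A call has 1 to 20 rows; each row is the pose to reach, as a shift and turn from the pose commanded when the call began, along the tool's axes at that moment; what a row does not reach only later rows make up. A row lasts 1/12 s, in which the tool goes at most 41.7 mm and 7.16 degrees, less where a joint would pass 70% of its speed; a pose out of reach is approached as far as the arm can. A call with a gripper value outside its range is refused whole. "fingers" is the finger opening in m, from 0 to 0.0854, set as the call begins (left out, the last holds). The fingers move at their own pace and stop on an object; "force" is the grip in N (left out, the last holds). Time passes only in rows, so rows that repeat a pose let the fingers close. It gives the time, the measured TCP pose, the force, the opening and the grip force at its end, in the units of the state.
- bot.sense(): the state, without advancing time (a new reading comes with each control period).
- bot.capture(name): name is "side" or "top" or "wrist"; returns the picture (480x640x3 uint8, red, green, blue); there is no depth.
- bot.get_calibration(name): a dict with "vfov" (degrees; the focal length in pixels is half the picture's height over the tangent of half this angle, whatever the lens; pixels are square), "cx", "cy" (the principal point, pixels), "eye" and "rotation" of the camera in the world; the wrist camera has in their place "T_tool_cam" (4x4, takes a point from camera to tool coordinates, whose origin is the TCP and whose axes are the flange's). Camera axes: x right, y up, looking along -z (the intrinsics and any distortion apply to the point x, -y, -z); pixel columns grow to the right and rows downward; lengths in mm; the calibration is good to about 2 mm. A picture is of the moment at which its call begins: read the wrist's pose just before it. get_calibration takes no time and is no camera call.
- bot.sign_off(): hands the job in; it is judged then, once.
The state is a dict: "time": time; "joints": joint angles; "dq": joint speeds; "tau": joint torques, N m; "position": TCP position; "eef_rot": TCP orientation; "force": force on the tool from outside, world axes, zero at the start; "wrist_torque": the same for the moment, N m; "grip_width": finger opening in mm; "gripper_force": force on a finger pad.
Only numpy, scipy, OpenCV 4.12 (cv2) and the standard library are available. Lean on these libraries where they do the work, as an engineer would, in place of code of your own. Each camera call takes 0.05 s, during which the arm holds its last target. There are 200 camera calls.

### The job

Clamp the aluminium block with the round boss in the drill vise: set it down (do not drop it) boss upward on the vise's bed, squarely between the open jaws and midway along them, then turn the crank clockwise, as seen from the crank's end, until the sliding jaw holds the block firmly against the fixed jaw, and let go. Leave the block with the square boss and everything else on the bench where it is.

Things in the scene. Friction and masses are not known exactly. Their poses are not given: they have to be found in the camera images.
- vise: Grey drill vise fixed to the bench. Origin: on the bench top amid the vise; x along the screw from the crank end (-x) to the fixed jaw, y along the jaws, z up. Plywood board x -105 to 75, 140 wide, 18 thick; foot 110 wide, top z = 30; bed 66 wide, top z = 55, x -105 to 55; front bracket x -105 to -85, 66 wide, top z = 86.
- bed (a point): Point on the top of the vise's bed (55 above the bench) straight above the vise's origin; same axes as the vise. The fixed jaw's face is at x = +30 of it, the sliding jaw's face at x = -24 when fully open.
- fixed_jaw: Fixed jaw of the vise, 28 thick (away from the crank), 74 along y, 34 tall from the bed, top 89 above the bench. Origin: the middle of its gripping face at bed height; axes as the vise.
- jaw: Sliding jaw of the vise, on the crank's side, 26 thick, 74 along y, its top 89 to 90 above the bench. Origin: the middle of its gripping face at bed height; axes as the vise; it moves along +x (up to 34 from fully open) as the crank turns clockwise.
- crank (a joint): Turn of the crank in rad: 0 = jaw fully open (54 gap), growing clockwise as seen from the crank's end (looking along the vise's +x). The jaw moves 16 mm per turn. The screw's friction is about 0.12 N m; it stays where it is left. The knob is on the vise's +y side of the screw at 0, straight up at pi/2, on the -y side at pi.
- crank_axis (a point): Point on the screw's axis in the plane of the knob's middle, 72 above the bench and 160 from the vise's origin towards -x. The knob's middle circles this point at 34 radius, in the plane across the vise's x.
- knob (a point): Middle of the crank's black knob: a sleeve of diameter 20, length 54, parallel to the screw, that spins freely on its pin, so that it can be held firmly while cranking. The crank's steel arm (8 thick) stands between it and the vise, its outer face 31 from the knob's middle.
- round_block: The block to clamp: bare aluminium, base 30 (x) x 60 (y) x 38 tall, with an upright ROUND boss on top, diameter 28, 30 tall (68 overall), dark hole in its top. About 0.24 kg. Origin: centre of its underside. Its two long sides (60 wide, facing x) go against the jaws; either of them may face the crank.
- square_block: Like the other block but with a SQUARE boss, 26 x 26, 30 tall. To be left alone. Origin: centre of its underside.
- glue_bottle: White glue bottle with a red cap, diameter 60, 170 tall; bystander. Origin: centre of its underside.
- screw_jar: Amber glass jar with a steel lid, diameter 70, 90 tall; bystander. Origin: centre of its underside.
- wrench: Steel wrench lying along its x; bystander. Origin: under its middle.
- tape_measure: Black tape measure with a grey disc on top, lying flat, 62 x 56 x 34 tall; bystander. Origin: centre of its underside.
- offcut: Pale wooden offcut lying flat, 130 (x) x 45 x 20; bystander. Origin: centre of its underside.
There are look-alikes about, which are no part of the job. What is shaped like the round_block but orange, pink or purple is not meant.

How it is judged:
By the outcome, as a careful person would: the job done as asked, in the order asked, and still so for the second after the job is handed in, with the robot touching nothing.
It also fails if it takes over 56 s, if anything falls off the work surface, if the arm or the gripper's body presses on something with over 40 N, if the wrist force passes 120 N, or if a joint passes its speed limit or range.

## Working session

There is one attempt and no reset: what is moved stays moved. The work goes in short steps, Python scripts to look and compute and a tool call to move; the robot and the scene stay as the last step left them, time stands still between calls to the robot, and variables do not carry over. Pictures are saved under pics/ and viewed, at most 10 in all, crops included, and the job is handed in when it is done.

Besides the shell and the picture viewer there is one more tool, called as name(argument=value, ...) on one line, values as JSON. carry_out: Moves the arm, as the interface text tells. Its arguments: {"type":"object","properties":{"rows":{"type":"array","items":{"type":"array"}},"fingers":{"type":"number"},"force":{"type":"number"}},"required":["rows"]}

```bash
mkdir -p pics; cat > h.py <<'E'
import numpy as np, cv2
from plant import bot
from scipy.spatial.transform import Rotation as R
def save(n,f):
    im=bot.capture(n); cv2.imwrite('pics/'+f,im[:,:,::-1]); return im
E
python3 - <<'E'
from h import *
s=bot.sense(); print(s)
for n in('top','side','wrist'):
    print(n,bot.get_calibration(n)); save(n,n+'0.png')
print(bot.tip_reach)
E
```

```text
{'time': 0.0, 'joints': array([-1.35899511e+00,  5.33587587e-02,  1.61428407e+00, -1.58717965e-05,
        1.47602651e+00, -1.19035180e-01]), 'dq': array([ 3.13652520e-04,  5.02891343e-04, -1.66312344e-04,  3.24546031e-04,
        1.16667875e-03,  9.19484013e-05]), 'tau': array([ 1.03076782e-03, -3.93674040e+01, -3.70179749e+01, -8.42919394e-05,
        6.90784946e-03, -1.39085509e-05]), 'position': array([ 202.8968938 , -590.64544455,  302.6676335 ]), 'eef_rot': array([-3.09666279e+00, -5.16970718e-01,  1.75923268e-04]), 'force': array([ 0.15438269, -0.60587044, -0.93798811]), 'wrist_torque': array([ 0.03190177, -0.04638706, -0.0134315 ]), 'gripper_force': 0.0, 'grip_width': 85.29606769493815}
top {'vfov': 55.8441273186929, 'cx': 317.54908080659436, 'cy': 230.56983888831962, 'eye': array([ 355.81551628,   14.4077117 , 1266.37928342]), 'rotation': array([ 0.10666077, -0.12021084, -1.54169961])}
side {'vfov': 50.95808246028538, 'cx': 323.34982283086265, 'cy': 230.48442124430767, 'eye': array([392.53004855, 735.21083165, 860.40387007]), 'rotation': array([ 0.09728693, -1.07082638, -2.75252389])}
wrist {'vfov': 63.06870289356585, 'cx': 320.29991880415173, 'cy': 234.07878518016034, 'T_tool_cam': array([[ 3.30423320e-04,  9.55920657e-01,  2.93624911e-01,
         7.50374816e+01],
       [ 9.99999942e-01, -2.90856034e-04, -1.78418139e-04,
         3.14872328e-01],
       [-8.51510078e-05,  2.93624953e-01, -9.55920698e-01,
        -7.13900143e+01],
       [ 0.00000000e+00,  0.00000000e+00,  0.00000000e+00,
         1.00000000e+00]])}
72.6
```

View pics/top0.png

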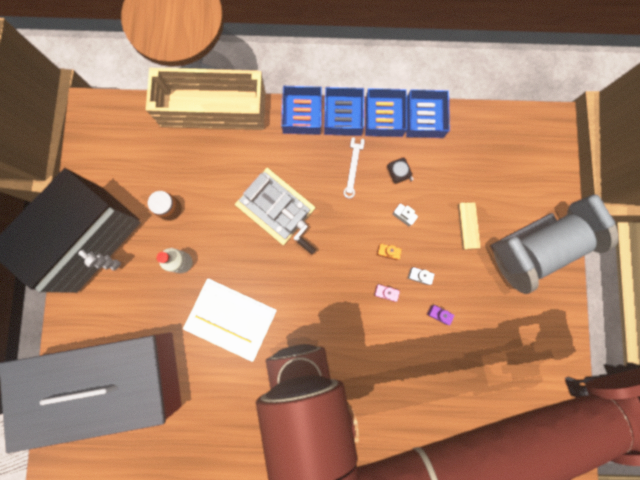

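View pics/side0.png

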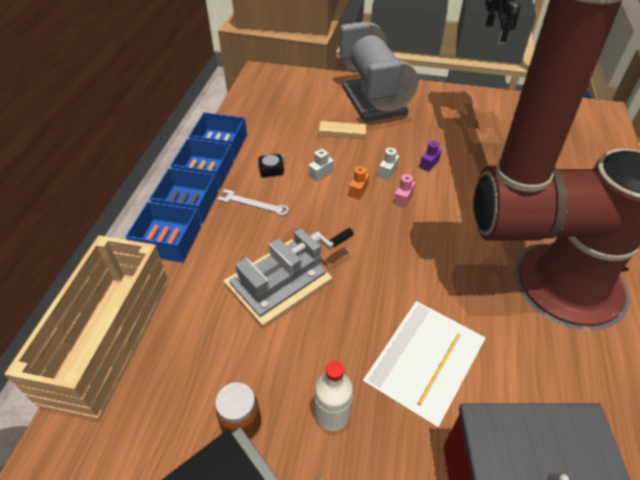

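The top view shows two bare aluminium candidates, at (405,214) and (422,275). The orange (390,251), pink (388,293) and purple (441,315) ones are decoys. I'll enlarge both candidates and the vise.

```bash
python3 - <<'E'
import cv2,numpy as np
t=cv2.imread('pics/top0.png');s=cv2.imread('pics/side0.png')
f=lambda im,x,y,w,h,k:cv2.resize(im[y:y+h,x:x+w],None,fx=k,fy=k,interpolation=cv2.INTER_CUBIC)
a=np.hstack([f(t,375,190,80,60,5),f(t,375,250,80,60,5)])
b=np.hstack([f(s,290,130,80,60,5),f(s,355,130,80,60,5)])
cv2.imwrite('pics/c1.png',np.vstack([a,b]))
a=f(t,230,160,96,100,6)
cv2.imwrite('pics/c2.png',a)
E
```

```text
(no output)
```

View pics/c1.png

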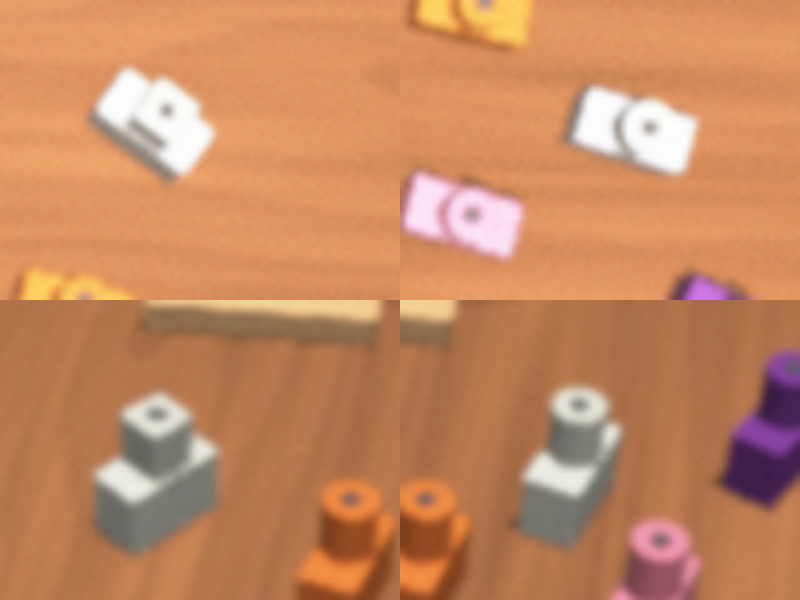

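View pics/c2.png

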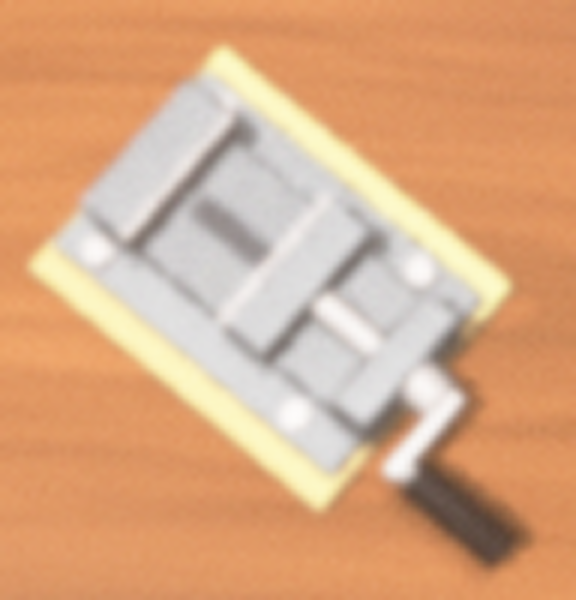

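Confirmed: the block at top (422,275) has a round boss with a dark hole and is the one to clamp. The one at (405,214) has a square boss. The vise jaws are open, with the knob at about (306,246) on the +y side. Next I'll measure positions.

```bash
cat >> h.py <<'E'
def cam(n):
    c=bot.get_calibration(n); 
    if n=='wrist':
        s=bot.sense(); T=np.eye(4);T[:3,:3]=R.from_rotvec(s['eef_rot']).as_matrix();T[:3,3]=s['position']
        T=T@c['T_tool_cam']; e,M=T[:3,3],T[:3,:3]
    else: e,M=c['eye'],R.from_rotvec(c['rotation']).as_matrix()
    return e,M,240/np.tan(np.radians(c['vfov']/2)),c['cx'],c['cy']
def pt(C,u,v,z):
    e,M,f,cx,cy=C; d=M@np.array([(u-cx)/f,-(v-cy)/f,-1]); return e+d*(z-e[2])/d[2]
def px(C,P):
    e,M,f,cx,cy=C; q=M.T@(np.array(P)-e); return np.array([cx-f*q[0]/q[2], cy+f*q[1]/q[2]])
E
python3 - <<'E'
from h import *
np.set_printoptions(precision=1,suppress=True)
C=cam('top')
g=lambda x,y,z,ox,oy,k,:pt(C,ox+(x+.5)/k-.5,oy+(y+.5)/k-.5,z)
b=np.array([g(x-400,y,38,375,250,5) for x,y in[(592,86),(700,125),(683,175),(583,143)]])
print('block',b,b.mean(0),[np.linalg.norm(b[i]-b[i-1]) for i in range(4)],'hole',g(250,127,68,375,250,5))
d=b[1]-b[0]+b[2]-b[3];print(np.arctan2(d[1],d[0]))
v=np.array([g(x,y,18,230,160,6) for x,y in[(222,45),(512,288),(322,512),(30,265)]])
print('board',v,v.mean(0),[np.linalg.norm(v[i]-v[i-1]) for i in range(4)])
d=v[0]-v[1]+v[3]-v[2];a=np.arctan2(d[1],d[0]);print('yaw',a)
X=np.array([np.cos(a),np.sin(a),0]);O=v.mean(0)+15*X;Y=np.array([-X[1],X[0],0])
print('O',O)
for n,x,y,z in[('fix',238,120,89),('fix',133,240,89),('jaw',322,195,89),('jaw',225,315,89),('knob',410,480,72),('knob',500,550,72),('bracket',450,310,86),('bracket',345,410,86)]:
    q=g(x,y,z,230,160,6);print(n,q,(q-O)@X,(q-O)@Y)
E
```

```text
block [[ 442.9 -255.6   38. ]
 [ 423.3 -314.2   38. ]
 [ 396.1 -304.6   38. ]
 [ 411.9 -250.6   38. ]] [ 418.5 -281.3   38. ] [np.float64(31.36177314165425), np.float64(61.742393794289846), np.float64(28.798301820957573), np.float64(56.32239741983693)] hole [ 419.9 -279.6   68. ]
-1.8755347846643635
board [[716.5 155.3  18. ]
 [603.2  14.9  18. ]
 [495.5  99.9  18. ]
 [607.9 240.5  18. ]] [605.8 127.6  18. ] [np.float64(138.0049752671629), np.float64(180.363148598023), np.float64(137.1692742684663), np.float64(180.01044184759638)]
yaw 0.8937432489866131
O [615.2 139.3  18. ]
fix [661.8 138.7  89. ] 28.735480800203906 -36.73403705938782
fix [606.1 182.8  89. ] 28.19072069492602 34.31114233625825
jaw [628.7 100.2  89. ] -22.031664721667532 -35.11205518715397
jaw [573.5 140.8  89. ] -24.904079947097 33.38104213779225
knob [504.7  57.8  72. ] -132.74947457803302 35.00634824324789
knob [474.7  17.1  72. ] -183.272731929114 32.94933101597215
bracket [579.1  42.   86. ] -98.46241924560005 -32.81852964314148
bracket [533.2  86.8  86. ] -92.32929880952486 30.99448210892102
```

```bash
cat >> h.py <<'E'
A=0.894; VX=np.array([np.cos(A),np.sin(A),0]);VY=np.array([-VX[1],VX[0],0]);VO=np.array([615.2,139.3,0])
vise=lambda x,y,z:VO+x*VX+y*VY+np.array([0,0,z])
def go(p,yaw):  # yaw = world angle of tool y, tool down
    s=bot.sense(); M=R.from_rotvec(s['eef_rot']); y=[np.cos(yaw),np.sin(yaw),0]; z=[0,0,-1]
    T=R.from_matrix(np.c_[np.cross(y,z),y,z])
    print('shift m',np.round(M.inv().apply(np.array(p)-s['position'])/1e3,4),'turn',np.round((M.inv()*T).as_rotvec(),4),'t',s['time'],'F',s['force'].round(1),'pos',s['position'].round(1))
E
python3 -c "
from h import *
go([419.2,-280.5,240],-1.8755)"
```

```text
shift m [ 0.3053 -0.2231  0.0633] turn [-1.600e-03  3.000e-04  6.355e-01] t 0.15 F [-1.1  0.1 -0.1] pos [ 202.9 -590.8  302.9]
```

carry_out(rows=[[[0.1,-0.07,0.01],[0,0,0.2]],[[0.1,-0.07,0.01],[0,0,0.2]],[[0.1,-0.07,0.01],[0,0,0.2]],[[0.2,-0.14,0.03],[0,0,0.4]],[[0.2,-0.14,0.03],[0,0,0.4]],[[0.2,-0.14,0.03],[0,0,0.4]],[[0.305,-0.223,0.063],[0,0,0.6355]],[[0.305,-0.223,0.063],[0,0,0.6355]],[[0.305,-0.223,0.063],[0,0,0.6355]],[[0.305,-0.223,0.063],[0,0,0.6355]],[[0.305,-0.223,0.063],[0,0,0.6355]],[[0.305,-0.223,0.063],[0,0,0.6355]],[[0.305,-0.223,0.063],[0,0,0.6355]],[[0.305,-0.223,0.063],[0,0,0.6355]],[[0.305,-0.223,0.063],[0,0,0.6355]],[[0.305,-0.223,0.063],[0,0,0.6355]]], fingers=0.085)

```text
time: 1.48
position: [418.7, -282.1, 241.3]
eef_rot: [3.104, -0.479, 0.001]
force: [0.7, -0.7, 1.0]
grip_width: 84.9
gripper_force: 0.0
```

```bash
python3 -c "
from h import *
go([419.2,-280.5,240],-1.8755)
C=cam('wrist'); save('wrist','w1.png')
u=np.array([np.cos(-1.8755),np.sin(-1.8755),0]);w=np.array([-u[1],u[0],0])
for a,b in((-30,-15),(30,-15),(30,15),(-30,15)): print(px(C,np.array([419.2,-280.5,38])+a*u+b*w).round(0))
print(px(C,[419.2,-280.5,68]))"
```

```text
shift m [ 0.     -0.0017  0.0013] turn [ 0.0003 -0.0005 -0.0017] t 1.4833 F [ 0.7 -0.7  1. ] pos [ 418.7 -282.1  241.3]
[277. 242.]
[358. 242.]
[359. 202.]
[276. 202.]
[317.28688736 234.2965476 ]
```

View pics/w1.png

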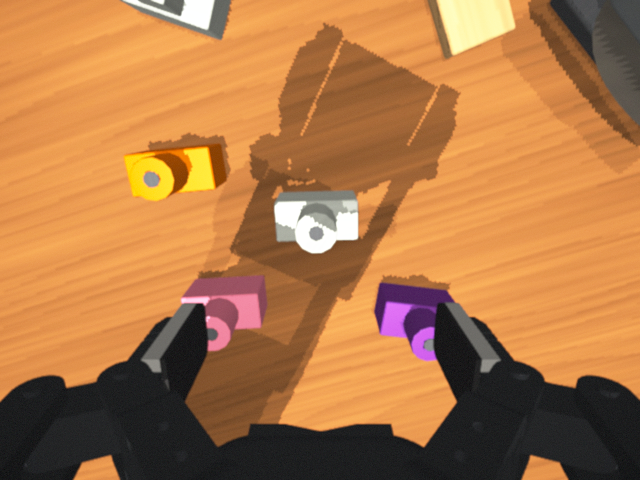

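The wrist view shows the block's top corners at (275,202), (358,201), (358,241) and (275,241) and its hole at (316,233). All are within about 1 px of my prediction, so I'll descend.

carry_out(rows=[[[0,-0.0017,0.03],[0,0,0]],[[0,-0.0017,0.06],[0,0,0]],[[0,-0.0017,0.09],[0,0,0]],[[0,-0.0017,0.11],[0,0,0]],[[0,-0.0017,0.13],[0,0,0]],[[0,-0.0017,0.145],[0,0,0]],[[0,-0.0017,0.155],[0,0,0]],[[0,-0.0017,0.16],[0,0,0]],[[0,-0.0017,0.16],[0,0,0]]])

```text
time: 2.28
position: [419.1, -279.4, 80.0]
eef_rot: [-3.104, 0.477, 0.002]
force: [-0.0, -0.0, 0.8]
grip_width: 85.1
gripper_force: 0.0
```

carry_out(rows=[[[0,0,0],[0,0,0]],[[0,0,0],[0,0,0]],[[0,0,0],[0,0,0]],[[0,0,0],[0,0,0]],[[0,0,0],[0,0,0]],[[0,0,0],[0,0,0]],[[0,0,0],[0,0,0]],[[0,0,0],[0,0,0]],[[0,0,0],[0,0,0]],[[0,0,0],[0,0,0]]], fingers=0.04, force=50)

```text
time: 3.12
position: [420.6, -280.4, 82.6]
eef_rot: [3.104, -0.476, 0.004]
force: [-0.8, -0.3, 6.2]
grip_width: 59.0
gripper_force: 55.8
```

carry_out(rows=[[[0,0,-0.01],[0,0,0]],[[0,0,-0.03],[0,0,0]],[[0,0,-0.06],[0,0,0]],[[0,0,-0.09],[0,0,0]],[[0,0,-0.12],[0,0,0]],[[0,0,-0.145],[0,0,0]],[[0,0,-0.16],[0,0,0]],[[0,0,-0.165],[0,0,0]],[[0,0,-0.165],[0,0,0]]])

```text
time: 3.87
position: [419.7, -279.6, 247.1]
eef_rot: [3.104, -0.476, 0.003]
force: [0.6, -1.0, -2.4]
grip_width: 59.2
gripper_force: 55.0
```

```bash
python3 -c "
from h import *
go(vise(5,0,245),-0.677)"
```

```text
shift m [ 0.0627 -0.4629  0.0019] turn [ 1.9000e-03 -1.1000e-03 -1.1984e+00] t 3.8667 F [ 0.6 -1.  -2.4] pos [ 419.7 -279.6  247.1]
```

carry_out(rows=[[[0.002,-0.015,0],[0,0,-0.04]],[[0.006,-0.04,0],[0,0,-0.11]],[[0.01,-0.07,0],[0,0,-0.19]],[[0.014,-0.1,0],[0,0,-0.27]],[[0.018,-0.132,0],[0,0,-0.35]],[[0.022,-0.164,0],[0,0,-0.43]],[[0.026,-0.196,0],[0,0,-0.51]],[[0.031,-0.228,0],[0,0,-0.59]],[[0.035,-0.26,0],[0,0,-0.67]],[[0.039,-0.292,0],[0,0,-0.75]],[[0.044,-0.324,0],[0,0,-0.84]],[[0.048,-0.355,0],[0,0,-0.92]],[[0.052,-0.385,0],[0,0,-1.0]],[[0.056,-0.413,0],[0,0,-1.08]],[[0.059,-0.437,0],[0,0,-1.14]],[[0.062,-0.455,0],[0,0,-1.18]],[[0.063,-0.463,0],[0,0,-1.198]],[[0.063,-0.463,0],[0,0,-1.198]],[[0.063,-0.463,0],[0,0,-1.198]]])

```text
time: 5.45
position: [617.7, 142.9, 244.0]
eef_rot: [-2.833, -1.356, 0.005]
force: [-0.4, -0.2, -3.4]
grip_width: 59.3
gripper_force: 54.9
```

```bash
python3 -c "
from h import *
go(vise(5,0,139),-0.677)
save('wrist','w2.png'); C=cam('wrist')
for n,p in(('fix',(30,37,89)),('fix',(30,-37,89)),('jaw',(-24,37,89)),('jaw',(-24,-37,89)),('board',(75,70,18)),('board',(75,-70,18))): print(n,px(C,vise(*p)).round(0))"
```

```text
shift m [0.001  0.0005 0.105 ] turn [-0.0019  0.0029 -0.0009] t 5.45 F [-0.4 -0.2 -3.4] pos [617.7 142.9 244. ]
fix [257. 200.]
fix [383. 200.]
jaw [262. 284.]
jaw [379. 284.]
board [224. 119.]
board [416. 119.]
```

View pics/w2.png

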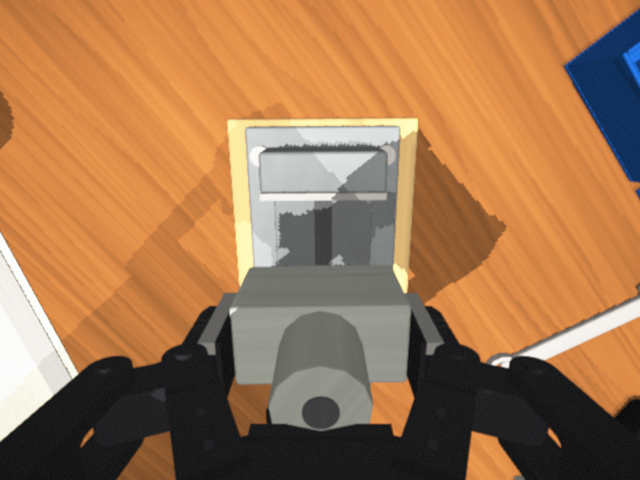

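The fixed jaw's face edge is at (259–387, 197) and the board corners are at (228,120) and (417,119). That puts the vise 1.5 mm further along tool +y and 1 mm further along +x than estimated. I'll correct for it and lower the block.

carry_out(rows=[[[0.001,0.001,0.008],[0,0,0]],[[0.002,0.002,0.022],[0,0,0]],[[0.002,0.002,0.04],[0,0,0]],[[0.002,0.002,0.058],[0,0,0]],[[0.002,0.002,0.075],[0,0,0]],[[0.002,0.002,0.088],[0,0,0]],[[0.002,0.002,0.095],[0,0,0]],[[0.002,0.002,0.098],[0,0,0]],[[0.002,0.002,0.1],[0,0,0]],[[0.002,0.002,0.1],[0,0,0]]])

```text
time: 6.33
position: [621.7, 143.5, 146.3]
eef_rot: [2.833, 1.357, 0.001]
force: [-0.8, 0.2, -2.8]
grip_width: 58.8
gripper_force: 54.9
```

carry_out(rows=[[[0,0,0.001],[0,0,0]],[[0,0,0.002],[0,0,0]],[[0,0,0.003],[0,0,0]],[[0,0,0.004],[0,0,0]],[[0,0,0.004],[0,0,0]]])

```text
time: 6.75
position: [621.4, 143.6, 141.9]
eef_rot: [2.833, 1.357, 0.0]
force: [-0.8, -0.4, -3.1]
grip_width: 58.9
gripper_force: 54.9
```

carry_out(rows=[[[0,0,0.001],[0,0,0]],[[0,0,0.002],[0,0,0]],[[0,0,0.003],[0,0,0]],[[0,0,0.003],[0,0,0]]])

```text
time: 7.08
position: [621.2, 143.6, 138.5]
eef_rot: [-2.833, -1.357, 0.001]
force: [0.3, 0.0, -3.0]
grip_width: 59.2
gripper_force: 54.9
```

carry_out(rows=[[[0,0,0.0007],[0,0,0]],[[0,0,0.0014],[0,0,0]],[[0,0,0.0014],[0,0,0]]])

```text
time: 7.33
position: [621.4, 143.6, 137.7]
eef_rot: [2.833, 1.357, 0.0]
force: [-0.9, -0.0, -2.3]
grip_width: 58.9
gripper_force: 55.0
```

carry_out(rows=[[[0,0,0.0005],[0,0,0]],[[0,0,0.001],[0,0,0]],[[0,0,0.001],[0,0,0]]])

```text
time: 7.58
position: [621.5, 143.6, 137.7]
eef_rot: [2.833, 1.357, -0.0]
force: [-4.0, 0.3, 5.5]
grip_width: 59.2
gripper_force: 55.8
```

carry_out(rows=[[[0,0,0.0005],[0,0,0]],[[0,0,0.001],[0,0,0]],[[0,0,0.001],[0,0,0]]])

```text
time: 7.83
position: [621.5, 143.6, 137.6]
eef_rot: [2.833, 1.357, -0.001]
force: [-7.3, -1.2, 9.3]
grip_width: 59.3
gripper_force: 56.5
```

carry_out(rows=[[[0,0,-0.0005],[0,0,0]],[[0,0,-0.0005],[0,0,0]],[[0,0,-0.0005],[0,0,0]],[[0,0,-0.0005],[0,0,0]],[[0,0,-0.0005],[0,0,0]],[[0,0,-0.0005],[0,0,0]]], fingers=0.08)

```text
time: 8.33
position: [621.4, 143.5, 135.8]
eef_rot: [-2.833, -1.357, 0.0]
force: [1.0, 0.2, 0.6]
grip_width: 80.3
gripper_force: 0.0
```

carry_out(rows=[[[0,0,-0.01],[0,0,0]],[[0,0,-0.025],[0,0,0]],[[0,0,-0.05],[0,0,0]],[[0,0,-0.08],[0,0,0]],[[0,0,-0.11],[0,0,0]],[[0,0,-0.12],[0,0,0]],[[0,0,-0.12],[0,0,0]]])

```text
time: 8.92
position: [623.5, 143.9, 262.5]
eef_rot: [2.83, 1.356, 0.015]
force: [-1.0, 0.4, 0.6]
grip_width: 80.1
gripper_force: 0.0
```

```bash
python3 -c "
from h import *
i=save('wrist','w3.png'); C=cam('wrist')
for n,p in(('fix',(30,37,89)),('fix',(30,-37,89)),('jaw',(-24,37,89)),('jaw',(-24,-37,89))): print(n,px(C,vise(*p)).round(0))
go(vise(-165,34,200),-0.677)"
```

```text
fix [256. 203.]
fix [373. 202.]
jaw [259. 282.]
jaw [370. 281.]
shift m [-0.1731 -0.0369  0.0583] turn [ 0.0036 -0.0036 -0.0005] t 8.9667 F [ 0.3  0.1 -0.7] pos [622.3 143.7 259.1]
```

View pics/w3.png

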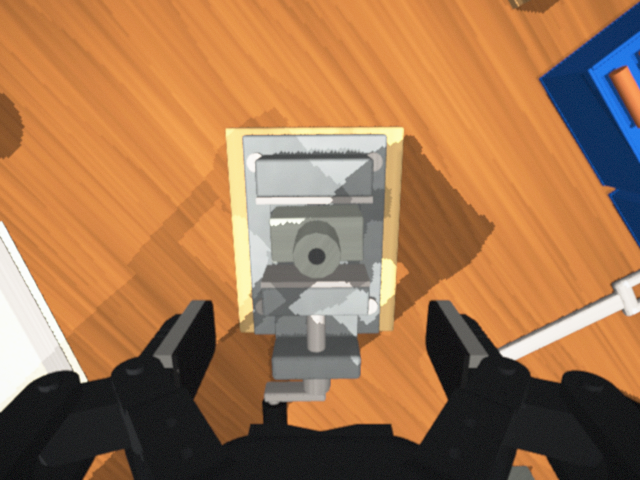

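The block sits upright and square between the jaws: base edges at columns 271 and 363, jaws at 256 and 373, so about 1.3 mm off midway. The crank arm points left to (265,390), with the knob on the +y side, so the crank angle is about 0. Now for the knob.

carry_out(rows=[[[-0.02,-0.004,0],[0,0,0]],[[-0.05,-0.011,0],[0,0,0]],[[-0.08,-0.018,0],[0,0,0]],[[-0.11,-0.025,0],[0,0,0]],[[-0.14,-0.031,0],[0,0,0]],[[-0.16,-0.035,0.02],[0,0,0]],[[-0.172,-0.037,0.04],[0,0,0]],[[-0.172,-0.037,0.058],[0,0,0]],[[-0.172,-0.037,0.058],[0,0,0]],[[-0.172,-0.037,0.058],[0,0,0]]], fingers=0.06)

```text
time: 9.8
position: [483.1, 32.8, 195.5]
eef_rot: [-2.831, -1.355, 0.007]
force: [-0.4, 0.3, 0.0]
grip_width: 59.7
gripper_force: 0.0
```

```bash
python3 -c "
from h import *
i=save('wrist','w4.png'); C=cam('wrist')
for n,p in(('knob-',(-187,34,72)),('knob+',(-133,34,72)),('brk',(-105,33,86)),('brk',(-105,-33,86)),('fix',(30,37,89)),('fix',(30,-37,89))): print(n,px(C,vise(*p)).round(0))
go(vise(-163,34,126),-0.677)"
```

```text
knob- [323. 297.]
knob+ [323. 201.]
brk [325. 148.]
brk [470. 148.]
fix [ 315. -247.]
fix [ 528. -248.]
shift m [0.002  0.0015 0.0712] turn [-0.0018  0.0011 -0.0004] t 9.85 F [ 0.3  0.  -0.4] pos [484.3  32.9 197.2]
```

View pics/w4.png

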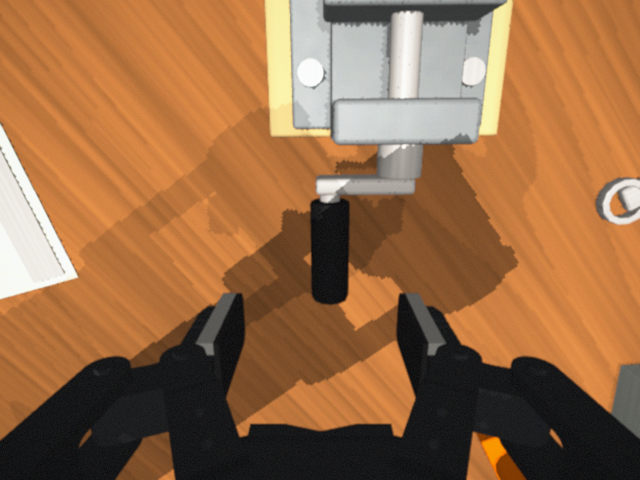

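The knob spans rows 200–300 at column 330, about 4 mm toward tool +y from my estimate. That makes the shift y +5.4 mm, x +1.5 mm, z +71 mm.

carry_out(rows=[[[0.0005,0.002,0.01],[0,0,0]],[[0.0015,0.0054,0.025],[0,0,0]],[[0.0015,0.0054,0.04],[0,0,0]],[[0.0015,0.0054,0.055],[0,0,0]],[[0.0015,0.0054,0.066],[0,0,0]],[[0.0015,0.0054,0.071],[0,0,0]],[[0.0015,0.0054,0.071],[0,0,0]]])

```text
time: 10.43
position: [489.4, 30.7, 125.8]
eef_rot: [-2.832, -1.357, 0.003]
force: [0.5, -0.7, 0.2]
grip_width: 60.0
gripper_force: 0.0
```

carry_out(rows=[[[0,0,0],[0,0,0]],[[0,0,0],[0,0,0]],[[0,0,0],[0,0,0]],[[0,0,0],[0,0,0]],[[0,0,0],[0,0,0]],[[0,0,0],[0,0,0]],[[0,0,0],[0,0,0]],[[0,0,0],[0,0,0]],[[0,0,0],[0,0,0]],[[0,0,0],[0,0,0]]], fingers=0.01, force=60)

```text
time: 11.27
position: [488.7, 31.8, 127.3]
eef_rot: [-2.829, -1.355, 0.003]
force: [-6.3, 5.2, 3.8]
grip_width: 18.2
gripper_force: 58.3
```

```bash
python3 -c "
from h import *
s=bot.sense();p=s['position']-VO;print(p@VX,p@VY,p[2],s['force']@VX,s['force']@VY,s['force'][2])
for a in range(0,361,20):print(a,round(.034*(1-np.cos(np.radians(a))),4),round(-.034*np.sin(np.radians(a)),4))"
```

```text
-163.07752865608873 31.30226835863499 127.34195781486623 0.13095267140318834 8.19055456776273 3.8231627678127262
0 0.0 -0.0
20 0.0021 -0.0116
40 0.008 -0.0219
60 0.017 -0.0294
80 0.0281 -0.0335
100 0.0399 -0.0335
120 0.051 -0.0294
140 0.06 -0.0219
160 0.0659 -0.0116
180 0.068 -0.0
200 0.0659 0.0116
220 0.06 0.0219
240 0.051 0.0294
260 0.0399 0.0335
280 0.0281 0.0335
300 0.017 0.0294
320 0.008 0.0219
340 0.0021 0.0116
360 0.0 0.0
```

carry_out(rows=[[[0,-0.001,-0.003],[0,0,0]],[[0,0.0,-0.0088],[0,0,0]],[[0,0.002,-0.0144],[0,0,0]],[[0,0.005,-0.0195],[0,0,0]],[[0,0.009,-0.024],[0,0,0]],[[0,0.0135,-0.028],[0,0,0]],[[0,0.0185,-0.031],[0,0,0]],[[0,0.024,-0.033],[0,0,0]],[[0,0.03,-0.034],[0,0,0]],[[0,0.033,-0.034],[0,0,0]]])

```text
time: 12.1
position: [516.0, 10.1, 161.6]
eef_rot: [-2.832, -1.356, -0.002]
force: [-1.5, 6.1, -1.2]
grip_width: 18.3
gripper_force: 59.0
```

```bash
cat >> h.py <<'E'
def rep():
    s=bot.sense();p=s['position']-VO;f=s['force'];print('pos',(p@VX).round(1),(p@VY).round(1),p[2].round(1),'F',(f@VX).round(1),(f@VY).round(1),f[2].round(1),s['time'])
E
python3 -c "
from h import *
rep()"
```

```text
pos -162.9 -3.6 161.6 F 3.8 5.0 -1.2 12.1
```

The crank moves freely, at about 5 N tangential, which matches the screw's friction. I'll make the next half turns.

carry_out(rows=[[[0,0.0105,0.0017],[0,0,0]],[[0,0.02,0.0065],[0,0,0]],[[0,0.0275,0.014],[0,0,0]],[[0,0.0323,0.0235],[0,0,0]],[[0,0.034,0.034],[0,0,0]],[[0,0.0323,0.0445],[0,0,0]],[[0,0.0275,0.054],[0,0,0]],[[0,0.02,0.0615],[0,0,0]],[[0,0.0105,0.0663],[0,0,0]],[[0,0,0.068],[0,0,0]],[[0,0,0.068],[0,0,0]]])

```text
time: 13.02
position: [516.0, 10.1, 93.8]
eef_rot: [2.832, 1.357, 0.004]
force: [1.4, 2.7, -1.4]
grip_width: 18.5
gripper_force: 59.3
```

```bash
python3 -c "
from h import *
rep()"
```

```text
pos -162.9 -3.6 93.8 F 3.0 0.6 -1.4 13.0167
```

Second half: bottom → +y side → top, which brings the crank to 450°.

carry_out(rows=[[[0,-0.0105,-0.0017],[0,0,0]],[[0,-0.02,-0.0065],[0,0,0]],[[0,-0.0275,-0.014],[0,0,0]],[[0,-0.0323,-0.0235],[0,0,0]],[[0,-0.034,-0.034],[0,0,0]],[[0,-0.0323,-0.0445],[0,0,0]],[[0,-0.0275,-0.054],[0,0,0]],[[0,-0.02,-0.0615],[0,0,0]],[[0,-0.0105,-0.0663],[0,0,0]],[[0,0,-0.068],[0,0,0]],[[0,0,-0.068],[0,0,0]]])

```text
time: 13.93
position: [516.4, 9.7, 161.5]
eef_rot: [-2.833, -1.355, -0.002]
force: [4.0, 3.6, -1.0]
grip_width: 18.2
gripper_force: 60.7
```

```bash
python3 -c "
from h import *
rep()"
```

```text
pos -162.9 -4.2 161.5 F 5.3 -0.9 -1.0 13.9333
```

Now the last quarter turn, slowly: 60° first.

carry_out(rows=[[[0,0.006,0.0005],[0,0,0]],[[0,0.0118,0.002],[0,0,0]],[[0,0.017,0.0046],[0,0,0]],[[0,0.0219,0.008],[0,0,0]],[[0,0.026,0.0121],[0,0,0]],[[0,0.0294,0.017],[0,0,0]],[[0,0.0294,0.017],[0,0,0]]])

```text
time: 14.52
position: [538.5, -7.8, 143.6]
eef_rot: [-2.831, -1.355, -0.001]
force: [1.8, 6.8, -3.4]
grip_width: 18.0
gripper_force: 60.5
```

```bash
python3 -c "
from h import *
rep()"
```

```text
pos -162.7 -32.3 143.6 F 6.4 2.9 -3.4 14.5167
```

carry_out(rows=[[[0,0.0014,0.0026],[0,0,0]],[[0,0.0025,0.0054],[0,0,0]],[[0,0.0034,0.0082],[0,0,0]],[[0,0.004,0.0111],[0,0,0]],[[0,0.0044,0.014],[0,0,0]],[[0,0.0044,0.014],[0,0,0]]])

```text
time: 15.02
position: [541.6, -10.2, 130.1]
eef_rot: [-2.83, -1.356, -0.0]
force: [-1.4, 7.3, 1.1]
grip_width: 18.1
gripper_force: 60.8
```

```bash
python3 -c "
from h import *
rep()"
```

```text
pos -162.6 -36.3 130.1 F 4.8 5.7 1.1 15.0167
```

carry_out(rows=[[[0,0.0001,0.0015],[0,0,0]],[[0,0.0001,0.003],[0,0,0]],[[0,0.0001,0.0045],[0,0,0]],[[0,0.0,0.006],[0,0,0]],[[0,0,0.006],[0,0,0]]])

```text
time: 15.43
position: [541.8, -10.2, 125.2]
eef_rot: [-2.83, -1.356, 0.0]
force: [-3.9, 7.8, 5.7]
grip_width: 18.2
gripper_force: 61.4
```

```bash
python3 -c "
from h import *
rep()"
```

```text
pos -162.5 -36.4 125.2 F 3.6 7.9 5.7 15.4333
```

carry_out(rows=[[[0,-0.0002,0.0015],[0,0,0]],[[0,-0.0004,0.0029],[0,0,0]],[[0,-0.0007,0.0044],[0,0,0]],[[0,-0.001,0.0058],[0,0,0]],[[0,-0.001,0.0058],[0,0,0]]])

```text
time: 15.85
position: [541.6, -9.9, 121.2]
eef_rot: [-2.831, -1.357, -0.0]
force: [-7.5, 7.5, 14.3]
grip_width: 17.9
gripper_force: 62.5
```

```bash
python3 -c "
from h import *
rep()
i=save('top','t5.png'); cv2.imwrite('pics/t5c.png',cv2.resize(i[160:260,230:330,::-1],None,fx=6,fy=6,interpolation=cv2.INTER_CUBIC))"
```

```text
pos -162.4 -36.1 121.2 F 1.2 10.5 14.3 15.85
```

The tangential force is rising (14 N), so the jaw has seated. I'll tighten a little more.

carry_out(rows=[[[0,-0.0002,0.0015],[0,0,0]],[[0,-0.0005,0.003],[0,0,0]],[[0,-0.0005,0.003],[0,0,0]],[[0,-0.0005,0.003],[0,0,0]]])

```text
time: 16.23
position: [541.5, -9.6, 119.2]
eef_rot: [-2.831, -1.357, -0.001]
force: [-10.7, 6.8, 20.6]
grip_width: 18.1
gripper_force: 63.1
```

carry_out(rows=[[[0,-0.0003,0.0015],[0,0,0]],[[0,-0.0006,0.003],[0,0,0]],[[0,-0.0006,0.003],[0,0,0]],[[0,-0.0006,0.003],[0,0,0]]])

```text
time: 16.57
position: [541.3, -9.3, 117.3]
eef_rot: [-2.831, -1.357, -0.001]
force: [-12.9, 7.3, 24.9]
grip_width: 17.9
gripper_force: 63.8
```

```bash
python3 -c "
from h import *
rep()"
```

```text
pos -162.1 -35.5 117.3 F -2.3 14.6 24.9 16.5667
```

carry_out(rows=[[[0,-0.001,0.0015],[0,0,0]],[[0,-0.002,0.003],[0,0,0]],[[0,-0.0025,0.004],[0,0,0]],[[0,-0.0025,0.004],[0,0,0]],[[0,-0.0025,0.004],[0,0,0]]])

```text
time: 16.98
position: [540.8, -8.7, 115.1]
eef_rot: [2.831, 1.358, 0.003]
force: [-13.6, 4.0, 31.2]
grip_width: 18.0
gripper_force: 64.3
```

```bash
python3 -c "
from h import *
rep()"
```

```text
pos -162.0 -34.6 115.1 F -5.4 13.2 31.2 16.9833
```

Firm: about 1 N·m on the crank. I'll unload most of the force, then release and retreat.

carry_out(rows=[[[0,-0.0005,-0.002],[0,0,0]],[[0,-0.001,-0.004],[0,0,0]],[[0,-0.001,-0.004],[0,0,0]]])

```text
time: 17.23
position: [540.7, -9.0, 118.1]
eef_rot: [2.828, 1.355, 0.007]
force: [-5.0, -1.1, 21.0]
grip_width: 17.8
gripper_force: 62.9
```

carry_out(rows=[[[0,0,0],[0,0,0]],[[0,0,0],[0,0,0]],[[0,0,0],[0,0,0]],[[0,0,0],[0,0,0]],[[0,0,0],[0,0,0]],[[0,0,0],[0,0,0]],[[0,0,0],[0,0,0]]], fingers=0.06)

```text
time: 17.82
position: [537.3, -7.8, 111.8]
eef_rot: [-2.833, -1.357, 0.001]
force: [0.1, -0.2, 0.1]
grip_width: 60.0
gripper_force: 0.0
```

carry_out(rows=[[[0,0,-0.01],[0,0,0]],[[0,0,-0.03],[0,0,0]],[[0,0,-0.06],[0,0,0]],[[0,0,-0.09],[0,0,0]],[[0,0,-0.12],[0,0,0]],[[-0.03,0,-0.14],[0,0,0]],[[-0.06,0,-0.15],[0,0,0]],[[-0.06,0,-0.15],[0,0,0]],[[-0.06,0,-0.15],[0,0,0]]])

```text
time: 18.57
position: [499.9, -55.3, 264.0]
eef_rot: [2.833, 1.353, 0.004]
force: [0.3, 0.8, -0.4]
grip_width: 60.0
gripper_force: 0.0
```

```bash
python3 -c "
from h import *
rep()
k=lambda i,x,y:cv2.resize(i[y:y+100,x:x+100,::-1],None,fx=4,fy=4,interpolation=cv2.INTER_CUBIC)
cv2.imwrite('pics/e.png',np.hstack([k(bot.capture('top'),230,160),k(bot.capture('side'),230,215)]))"
```

```text
pos -223.9 -32.0 264.0 F 0.8 0.2 -0.4 18.5667
```

View pics/e.png

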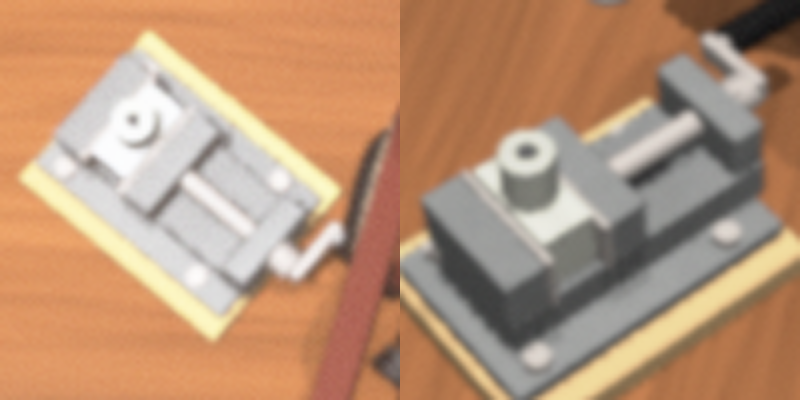

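The block is clamped upright between both jaws, with no visible gap on either side (boss at (525,155) in the side crop). The gripper is clear of everything, so I'm handing in.

```bash
python3 -c "
from plant import bot
print(bot.sign_off())"
```

```text
the job is handed in; nothing more can be done
None
```

The round-boss block is clamped boss upward against the fixed jaw, about 1.3 mm off midway along the jaws, with the crank tightened to roughly 1 N·m and let go; I touched nothing else and handed in about 18.7 s into the 56 s limit.

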